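Feed a twig cassette into the guarded reader with the push stick

ROBOT

A 6-joint arm with a two-finger parallel gripper is mounted at the origin on the work surface. World frame = base frame: x ahead of the robot, y to its left, z up, the work surface at z = 0. Lengths are in m, angles in degrees, forces in N, time in s.
With the tool pointing down it reaches from about 0.325 to 0.75 m from the base axis. Payload 7.6 kg.
Tool frame: the origin (TCP) lies between the finger pads; the fingertips stand 19 mm ahead of it and the grasp point (between the pads) is the TCP; z points along the fingers, y is the direction in which the jaws open and shut (so a half turn about z gives the same grasp; the last joint's range is limited). The gripper opens to 85 mm and grips with 20 to 120 N. Pads are 22 mm wide; open, the fingers measure 114 mm over their backs; the gripper's body (76 mm by 85 mm) begins 54 mm behind the grasp point. The pads swing forward as they close: fully open they stand 13 mm farther back than shut.
Start: joints at [-4.028, 2.991, 80.254, -0, 96.75, -4.028], TCP at [0.525, 0, 0.25] pointing down, gripper open.
Joint ranges: [-166.34, 166.34], [-52.06, 124.39], [6.96, 135.62], [-60.46, 240.46], [14.63, 156.25], [-167.68, 167.68]. Speed limits (degrees/s): [147.25, 147.25, 172.46, 180, 180, 180].

INTERFACE

Orientations are given as [roll, pitch, yaw] about the fixed x, y, z axes, in that order (R = Rz(yaw) Ry(pitch) Rx(roll)).
In Python, from plant import * gives the robot as it stands.
- The arm moves only by the shell command python3 -m crank 'ROWS' [FORCE]. ROWS is JSON, one flat list of numbers, 7 for each row, row after row: the turn, a rotation vector about the tool's x, y, z in rad, then the shift along the tool's x, y, z in m, then the finger opening in m, from 0 to 0.0854. In form: [ax, ay, az, tx, ty, tz, hand, ax, ay, az, tx, ty, tz, hand, ...]. A call has 1 to 8 rows; each row shifts and turns the pose as measured when the row begins, along the tool's axes as they then stand; what a row does not reach is not made up. A row lasts 1/8 s, in which the tool goes at most 62.5 mm and 10.7 degrees, less where a joint would pass 70% of its speed; a pose out of reach is approached as far as the arm can. A call with a gripper value outside its range is refused whole. The fingers move at their own pace and stop on an object; FORCE is the grip in N (left out, the last holds). Time passes only in rows, so rows that do not move let the fingers close. It gives the time, the measured TCP pose, the force and the opening at its end, in the units of the state.
- observe(): the state, without advancing time (a new reading comes with each control period).
- get_image(name): name is "scene" or "side" or "wrist"; returns a dict with "image" (420x560x3 uint8, red, green, blue), "depth" (420x560 float32, m along the optical axis (not along the pixel's ray), 0 where there is no reading), "mtx" (3x3 intrinsics, pixels), "dist_coeffs" ([k1, k2, p1, p2, k3] as OpenCV has them; the pictures are not rectified), "R" (3x3) and "t" (3): a world point X has camera coordinates R X + t. Camera axes: x right, y down, z forward; pixel columns grow to the right and rows downward; lengths in m; the calibration is good to about 2 mm. A picture is of the moment at which its call begins.
- hand_in(): hands the job in, once; it reports no verdict.
The state is a dict: "t": time; "qpos": joint angles; "qvel": joint speeds; "joint_torque": joint torques, N m; "tcp_pos": TCP position; "eef_rot": TCP orientation; "wrist_force": force on the tool from outside, world axes, zero at the start; "torque": the same for the moment, N m; "grip_width": finger opening in m.
Only numpy, scipy, OpenCV 4.12 (cv2) and the standard library are available. Lean on these libraries where they do the work, as an engineer would, in place of code of your own. Each camera call takes 0.05 s, during which the arm holds its last target. There are 200 camera calls.

TASK

Take the orange push stick off the blue mat and, touching the white specimen cassette with nothing but the stick, push it along the lane, through the low guarded opening, until it has come up against the sprung stop hidden inside the reader; you will have to feel for the stop, which must not be rammed. Leave the cassette resting against the stop and lay the stick back down flat on the blue mat, without disturbing the other things on the bench.

Things in the scene. Friction and masses are not known exactly. Their poses are not given: they have to be found in the camera images.
- feeder: Fixed feed lane leading into a low tunnel. Origin: lane centre line, at the mouth of the guard, table level; x is the feed direction, z up. Lane floor 6 mm above the table, x = -200 to +170 mm. Fences 12 mm high above the floor, 96 mm apart up to x = -100 mm, then closing like a funnel to 54 mm at x = -20 mm; tunnel 54 mm wide.
- mouth (a point): Yellow portal at the mouth of the clear guard; this point is on the lane floor, straight above the feeder's origin. Opening 54 mm wide, 36 mm high above the floor; the portal's top is 54 mm above the table.
- bar (a point): Sprung black hold-down bar across the tunnel, 32 mm round, not turning; this point: its lowest, 17.5 mm above the lane floor, at x = 75 mm of the feeder. It rides up onto the cassette and presses on it with about 5 N: pushing then takes some 5 to 11 N, more while its front climbs under the bar. This drag also holds the cassette where it is left.
- reader: Fixed box-shaped reader, 255 mm deep, 240 wide, 200 high, straight behind the feeder. Origin: centre of its front at table level, 105 mm along x from the feeder's origin, same axes. Open below 32 mm height where the lane enters.
- throat (a point): Where the lane enters the reader, on the lane floor under its front face. Out of sight beyond it is the stop for the cassette's front, 5 to 45 mm farther along x, different each time: a sprung buffer giving 1 mm per 5 N. A few newtons beyond the drag (3 to 10) is right; over 15 N on it does damage. Drag keeps the cassette on it when the stick leaves.
- cassette: White flat carrier 90 x 50 x 20 mm (x, y, z), about 0.15 kg, two round twig sections in amber resin on top, loose in the wide part of the lane. Origin: centre of its underside, x along its length towards the machine. The robot itself must not touch it.
- stick: Orange push stick 230 mm long, 0.12 kg: bar 16 wide, 12 high along x; cross shoe 34 wide, 14 high as tip; upright red grip block 56 x 18 mm (x, y), from 12 to 54 mm above the underside. Origin: underside, halfway along; x points to the tip. Flat front of shoe at x = +115 mm, tail at -115, grip block centre at -45.
- mat: Blue mat 320 x 100 x 4 mm (x, y, z) fixed to the table, on which the stick lies at the start. Origin: centre of its underside; its top is at z = 4 mm.
- spare: Blue cassette like the white one, 90 x 50 x 20 mm, on the table. Bystander.
- jar: Amber glass jar, 60 mm across, 90 mm high. Bystander.
- beaker: White beaker, 70 mm across, 90 mm high. Bystander.
- dish: Shallow white dish, 90 mm across, 16 mm high. Bystander.
- brush: Small brush lying on the table. Bystander.
- seedling: Seedling in a terracotta pot 110 mm across, 85 mm high, 200 mm with its leaves. Bystander.
Not all that is in view belongs to the job. There is more than one size of the stick; the job needs the larger.

How it is judged (in metres and radians):
On the way:
1. the stick presses the cassette against the stop in the reader (contact force between cassette and reader above 2 N and contact force between stick and cassette above 2 N), for 0.2 s.
At the end, for the whole second after the job is handed in: The cassette is inside the guard and still bears on the reader's stop (more than 0.5 N), at rest; the stick lies flat and still on the mat (its origin within 75 mm along and 50 mm across of the mat's centre, underside less than 6 mm above the mat's top, tilted less than 0.1 rad) (contact force between cassette and reader above 0.5 N and x of cassette in the frame of reader above -0.045 m and linear speed of cassette below 0.01 m/s and x of stick in the frame of mat between -0.075 and 0.075 m and y of stick in the frame of mat between -0.05 and 0.05 m and z of stick in the frame of mat below 0.01 m and angle between stick's own z axis and vertical below 0.1 rad and linear speed of stick below 0.02 m/s); the robot touches nothing.
It fails at once if the robot itself touches the white cassette (contact force between any of the fingers, the arm and cassette above 0.5 N).
It fails at once if the stop is loaded with more than 15 N (contact force between cassette and reader above 15 N).
It fails at once if a bystander is moved by more than 30 mm (distance of any of spare, jar, beaker, dish, brush, seedling from where it was at the start of the episode above 0.03 m).
It also fails if it takes over 69 s, if anything falls off the work surface, if the arm or the gripper's body presses on something with over 40 N, if the wrist force passes 120 N, or if a joint passes its speed limit or range.

## Working session

There is one attempt and no reset: what is moved stays moved. The work goes in short steps, Python scripts to look and compute and a shell command to move; the robot and the scene stay as the last step left them, time stands still between calls to the robot, and variables do not carry over. Pictures are saved under pics/ and viewed, about 8 in all and at most 12, crops included, and the job is handed in when it is done.

```bash
mkdir -p pics; ls; python3 - <<'E'
from plant import *
import cv2,numpy as np
for n in("scene","side"):
    g=get_image(n); np.savez(f"pics/{n}0.npz",**g); cv2.imwrite(f"pics/{n}0.png",g["image"][:,:,::-1])
    print(n,g["mtx"],g["dist_coeffs"],(-g["R"].T@g["t"]).round(3),g["R"].round(2).tolist())
print(observe())
E
```

```text
pics
scene [[400.19099594   0.         279.28708867]
 [  0.         400.19099594 208.41385529]
 [  0.           0.           1.        ]] [-0.01271276  0.          0.          0.          0.        ] [1.234 0.204 0.634] [[-0.11, 0.99, 0.02], [0.61, 0.08, -0.79], [-0.78, -0.07, -0.62]]
side [[413.24851089   0.         282.13438735]
 [  0.         413.24851089 206.67480564]
 [  0.           0.           1.        ]] [-0.04753362  0.          0.          0.          0.        ] [ 0.975 -0.159  0.915] [[0.56, 0.83, 0.01], [0.69, -0.46, -0.56], [-0.46, 0.32, -0.83]]
{'t': 0.1, 'qpos': array([-4.02733830e+00,  3.02250875e+00,  8.03051810e+01, -7.39754101e-05,
        9.67504868e+01, -4.03123910e+00]), 'qvel': array([-0.07745424, -0.06352153, -0.13035413, -0.01946977,  0.0188319 ,
        0.07907612]), 'joint_torque': array([ 2.37367596e-03, -3.82580674e+01, -3.60984743e+01, -5.21182415e-05,
        4.78979055e-03, -6.69374316e-06]), 'tcp_pos': array([5.24763726e-01, 4.43339411e-05, 2.49584505e-01]), 'eef_rot': array([-1.79922012e+02, -5.42254639e-03,  9.00038885e+01]), 'wrist_force': array([-0.16646088, -0.62031782,  0.76769821]), 'torque': array([ 0.05450098, -0.0402244 ,  0.00361581]), 'grip_width': 0.08543790909527586}
```

View pics/scene0.png

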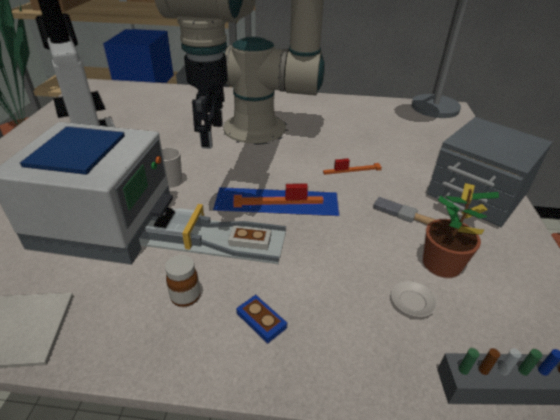

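View pics/side0.png

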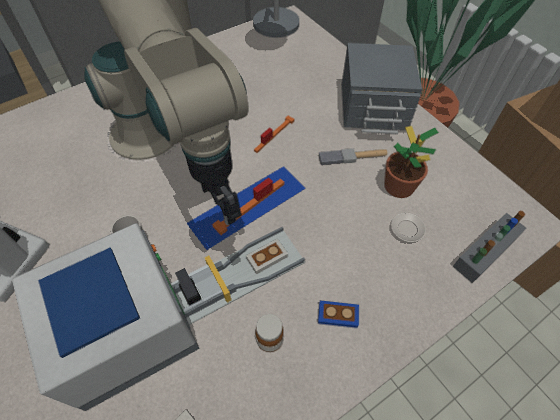

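The scene view shows the stick (tip about 238,201, red grip 297,191) on the blue mat, the white cassette at (250,237), the yellow portal at (193,226) and the reader at left. Feeding runs roughly along world -y. Next I'll measure them.

```bash
cat > h.py <<'E'
import cv2,numpy as np
def load(f): return dict(np.load(f))
def cloud(g):
    d=g["depth"]; h,w=d.shape
    uv=np.stack(np.meshgrid(np.arange(w),np.arange(h)),-1).reshape(-1,1,2).astype(np.float32)
    n=cv2.undistortPoints(uv,g["mtx"],g["dist_coeffs"]).reshape(h,w,2)
    c=np.dstack([n,np.ones((h,w))])*d[...,None]
    P=(c-g["t"])@g["R"]; P[d==0]=np.nan
    return P
def plane(g,uv,z):
    n=cv2.undistortPoints(np.array(uv,np.float32).reshape(-1,1,2),g["mtx"],g["dist_coeffs"]).reshape(-1,2)
    r=np.c_[n,np.ones(len(n))]@g["R"]; o=-g["R"].T@g["t"]
    return o+r*((z-o[2])/r[:,2])[:,None]
def hsv(g): return cv2.cvtColor(g["image"],cv2.COLOR_RGB2HSV)
def rect(p):
    (c,s,a)=cv2.minAreaRect((p[:,:2]*1000).astype(np.float32)); return np.round(c,1),np.round(s,1),round(a,2)
def mask(g,lo,hi,box):
    m=cv2.inRange(hsv(g),lo,hi)>0; k=np.zeros_like(m); x0,y0,x1,y1=box; k[y0:y1,x0:x1]=1; return m&k
E
python3 - <<'E'
from h import *
B={"scene":dict(mat=(205,175,350,225),stick=(205,175,350,225),yel=(175,195,215,255),cas=(220,215,285,255)),
   "side":dict(mat=(180,160,310,255),stick=(180,160,310,255),yel=(195,250,240,305),cas=(240,235,295,275))}
for n in B:
    g=load(f"pics/{n}0.npz"); P=cloud(g); b=B[n]
    for nm,lo,hi,k in(("mat",(105,120,40),(130,255,255),"mat"),("orange",(5,150,100),(14,255,255),"stick"),("red",(0,150,60),(4,255,255),"stick"),("red2",(174,150,60),(180,255,255),"stick"),("yellow",(18,120,80),(32,255,255),"yel"),("resin",(4,80,40),(20,255,200),"cas")):
        m=mask(g,lo,hi,b[k]); p=P[m]; p=p[~np.isnan(p[:,0])]
        if len(p)<10: print(n,nm,len(p)); continue
        print(n,nm,len(p),"z pct",(np.percentile(p[:,2],[5,50,95])*1000).round(1),rect(p))
        z=np.percentile(p[:,2],90); t=p[p[:,2]>z-.006]
        print("    top",len(t),rect(t),(t.mean(0)*1000).round(1))
    h=hsv(g); m=(h[...,1]<60)&(h[...,2]>110); k=b["cas"]; q=np.zeros_like(m);q[k[1]:k[3],k[0]:k[2]]=m[k[1]:k[3],k[0]:k[2]]
    p=P[q]; p=p[(p[:,2]>.021)&(p[:,2]<.032)]; print(n,"casstop",len(p),rect(p),p[:,2].mean())
E
```

```text
scene mat 1737 z pct [1.5 3.4 5.4] (array([405.8, 122.2]), array([101.2, 315.7]), 3.25)
    top 1737 (array([405.8, 122.2]), array([101.2, 315.7]), 3.25) [412.8 121.8   3.4]
scene orange 307 z pct [ 7.4 13.4 16.7] (array([415.9, 128.9]), array([ 22.7, 223.1]), 10.81)
    top 242 (array([415.9, 128.9]), array([ 22.7, 223.1]), 10.81) [414.1 148.6  14. ]
scene red 294 z pct [21.8 44.8 58.1] (array([408.6, 171.5]), array([18.7, 52.5]), 11.82)
    top 101 (array([407.8, 171.2]), array([17.4, 50.7]), 7.61) [409.8 172.2  56.4]
scene red2 25 z pct [29.5 38.  49.6] (array([414. , 172.9]), array([ 5.7, 52.2]), 9.0)
    top 7 (array([413.7, 172.1]), array([ 3. , 50.6]), 8.73) [414.2 170.7  47.2]
scene yellow 304 z pct [16.8 52.1 54.9] (array([561.4, -54.2]), array([ 19.4, 108.4]), 86.03)
    top 193 (array([561.3, -51.4]), array([ 13.6, 107.9]), 86.36) [565.5 -50.6  53. ]
scene resin 279 z pct [24.5 26.6 28.5] (array([567.1,  78.7]), array([67.7, 33.7]), 88.41)
    top 279 (array([567.1,  78.7]), array([67.7, 33.7]), 88.41) [568.5  78.6  26.6]
scene casstop 305 (array([568.4,  79.1]), array([89
[... 465 characters left out ...]
]), 10.65)
    top 106 (array([408.9, 170. ]), array([19.6, 51.1]), 4.82) [410.4 169.6  58.2]
side red2 48 z pct [26.7 44.7 60.8] (array([409.4, 170. ]), array([17.8, 51.3]), 10.08)
    top 17 (array([409.3, 170.1]), array([17.4, 50.8]), 8.11) [408.5 173.2  58.7]
side yellow 261 z pct [24.6 53.5 56. ] (array([564. , -51.3]), array([ 11.6, 106.4]), 86.66)
    top 221 (array([564. , -51.3]), array([ 11.6, 106.4]), 86.66) [566.5 -51.8  53.9]
side resin 350 z pct [24.9 27.6 30.6] (array([570.,  79.]), array([69.1, 34.2]), 87.64)
    top 348 (array([570.,  79.]), array([69.1, 34.2]), 87.64) [570.4  78.8  27.7]
side casstop 325 (array([570.9,  79.5]), array([90.3, 51.2]), 87.7) 0.02616885940111341
```

```bash
python3 - <<'E'
from h import *
# rectified overlay at z=6mm: 1px=0.5mm... both views, x 0.42..0.72, y -0.35..0.2
out=[]
for n in("side",):
    g=load(f"pics/{n}0.npz")
    ys=np.arange(.15,-.35,-.000625); xs=np.arange(.43,.72,.000625)
    X,Y=np.meshgrid(xs,ys,indexing="ij"); W=np.stack([X,Y,np.full_like(X,.018)],-1).reshape(-1,3)
    uv,_=cv2.projectPoints(W,cv2.Rodrigues(g["R"])[0],g["t"],g["mtx"],g["dist_coeffs"])
    uv=uv.reshape(*X.shape,2).astype(np.float32)
    out.append(cv2.remap(g["image"],uv[...,0],uv[...,1],1))
im=np.vstack(out); print(im.shape); cv2.imwrite("pics/rect.png",im[:,:,::-1])
E
```

```text
(464, 800, 3)
```

View pics/rect.png

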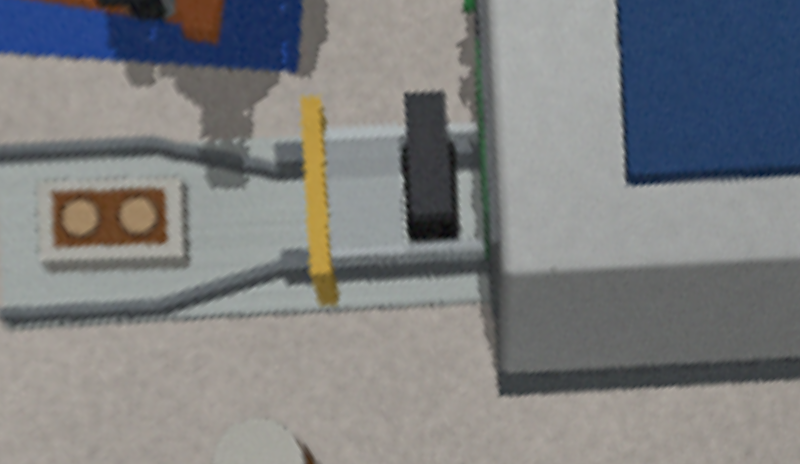

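Rectified view (z=18 mm, 0.625 mm/px): the lane runs about 3° off world -y. The portal is at about (318,200), the cassette sits at (113,222) and nearly straight, and the fences are clear. Next I'll refine the lane direction and the stick's axis.

```bash
python3 - <<'E'
from h import *
def fit(p,nm):
    l=cv2.fitLine((p[:,:2]*1000).astype(np.float32),cv2.DIST_HUBER,0,.01,.01).ravel()
    print(nm,len(p),"ctr",p.mean(0)*1000,"dir deg",np.degrees(np.arctan2(l[1],l[0])).round(2))
for n,bs,by in(("scene",(205,175,350,225),(175,195,215,255)),("side",(205,160,310,255),(195,250,240,305))):
    g=load(f"pics/{n}0.npz"); P=cloud(g); Q=P.reshape(-1,3)
    m=mask(g,(18,120,80),(32,255,255),by); p=P[m]; p=p[(p[:,2]>.048)&(p[:,2]<.060)]; fit(p,n+" portal")
    f=Q[(Q[:,2]>.07)&(Q[:,2]<.18)&(abs(Q[:,1]+.16)<.025)&(Q[:,0]>.45)&(Q[:,0]<.70)]; fit(f,n+" readerface")
    m=mask(g,(0,150,60),(14,255,255),bs)
    v=[]
    uvr=np.argwhere(m)[:,::-1]; 
    p=P[m]; bar=p[(p[:,2]>.010)&(p[:,2]<.020)&(p[:,0]<.45)]; fit(bar,n+" bar"); print("  y range",np.sort(bar[:,1])[[2,-3]],"x",np.sort(bar[:,0])[[2,-3]])
    tip=bar[bar[:,1]<bar[:,1].min()+.022]; print("  shoe",rect(tip))
    top=p[(p[:,2]>.054)&(p[:,2]<.064)]; fit(top,n+" block"); print(rect(top))
    # fences / lane
    e=Q[(Q[:,2]>.013)&(Q[:,2]<.022)&(Q[:,0]>.5)&(Q[:,0]<.64)&(Q[:,1]>-.13)&(Q[:,1]<.16)]
    for y in (.13,.10,-.02,-.08,-.11):
        s=e[abs(e[:,1]-y)<.01]; print("  fence y",y,np.histogram(s[:,0]*1000,np.arange(505,640,5))[0])
E
```

```text
scene portal 195 ctr [565.60418539 -50.56271877  52.99350423] dir deg -3.55
scene readerface 2832 ctr [ 593.69473911 -156.75323547  129.53585495] dir deg -4.84
scene bar 405 ctr [419.24740461 114.67044446  14.80493538] dir deg -81.16
  y range [0.01706082 0.23730449] x [0.39165077 0.44705498]
  shoe (array([432. ,  27.5]), array([31.3, 22.9]), 9.55)
scene block 87 ctr [409.17572308 172.27087161  57.0036672 ] dir deg -79.37
(array([407.7, 171.1]), array([17. , 50.9]), 9.33)
  fence y 0.13 [ 0  0  7 20  0  0  0  0  0  0  1  2  0  3  0  0  3  2  2  0  0  0  1 18
 12  0]
  fence y 0.1 [ 0  1 10 14  0  0  0  0  0  0  0  0  0  0  0  0  0 22  3  0  0  0  6 20
  4  0]
  fence y -0.02 [ 0  0  0  1  7 15  7  0  0  0  0  0  0  0  0  0  3  5 19  5  0  0  0  0
  0  0]
  fence y -0.08 [ 0  0  0  0  0  0  0  0  0  0  0  0  0  0  0  0  0  1 21  1  0  0  0  0
  0  0]
  fence y -0.11 [ 0  0  0  0  0  0  0  0  0  0  0  0  0  0  0  0  0  1 25  0  0  0  0  0
  0  0]
side portal 222 ctr [566.74179684 -51.75265763  53.88230896] dir deg -3.71
side readerface 467 ctr [ 634.35037117 -164.24825045  138.41262846] dir deg -8.13
side bar 303 ctr [418.88948593 118.38830612  16.14495678] dir deg -81.13
  y range [0.01380178 0.23941619] x [0.39224077 0.44881855]
  shoe (array([433.3,  24.9]), array([32.6, 20.7]), 7.61)
side block 106 ctr [410.35092182 169.6002158   58.15638445] dir deg -80.72
(array([408.9, 170. ]), array([19.6, 51.1]), 4.82)
  fence y 0.13 [ 0  0  4 13  5  0  0  0  0  0  0  0  0  0  0  0  0  0  1  0  0  0  0 11
 16  0]
  fence y 0.1 [ 0  0  6 18  3  0  0  0  0  0  0  0  0  0  0  0  0  2 10  0  0  0  1 16
  9  0]
  fence y -0.02 [ 0  0  0  0  0 12 12  0  0  0  0  0  0  0  0  0  0  2 11 10  0  0  0  0
  0  0]
  fence y -0.08 [0 0 0 0 0 0 0 0 0 0 0 0 0 0 0 0 0 0 1 9 0 0 0 0 0 0]
  fence y -0.11 [ 0  0  0  0  0  2  0  0  0  0  0  0  0  0  0  0  0  0 11  2  0  0  0  0
  0  0]
```

Lane axis: x ≈ 0.565+0.059·(y+0.02), heading −93.4°. The cassette is centred at (0.570, 0.079). The stick heads −81.1°, with its grip block at about (0.4095, 0.171). Moving above the grip now.

```bash
python3 -m crank '[0,0,0,0.043,-0.029,0,0.085, 0,0,0,0.043,-0.029,0,0.085, 0,0,0,0.043,-0.029,0,0.085, 0,0,0,0.043,-0.029,0.03,0.085, 0,0,-0.155,0,0,0,0.085, 0,0,0,0,0,0.04,0.085,0,0,0,0,0,0.04,0.085]'; python3 -c "
from plant import *;o=observe();print(o['tcp_pos'],o['eef_rot'])"
```

```text
t: 0.98
tcp_pos: [0.4047, 0.1779, 0.137]
eef_rot: [180.0, -0.1, 99.2]
wrist_force: [0.5, -0.6, -0.0]
grip_width: 0.0852
[0.40471637 0.17789572 0.1369931 ] [ 1.79963862e+02 -1.24713186e-01  9.91697006e+01]
```

```bash
python3 -m crank '[0,0,0,-0.0076,0.0036,0.02,0.085,0,0,0,0,0,0,0.085]'; python3 - <<'E'
from plant import *
from h import *
g=get_image("wrist"); np.savez("pics/w1.npz",**g); cv2.imwrite("pics/w1.png",g["image"][:,:,::-1])
o=observe();print(o['tcp_pos'],o['eef_rot'])
P=cloud(g); m=mask(g,(0,150,50),(4,255,255),(0,0,560,420))|mask(g,(174,150,50),(180,255,255),(0,0,560,420))
p=P[m]; p=p[p[:,2]>.05]; print(len(p),rect(p),p[:,2].mean())
m=mask(g,(5,150,60),(14,255,255),(0,0,560,420)); p=P[m];p=p[(p[:,2]>.008)&(p[:,2]<.022)]; print(len(p),rect(p))
E
```

```text
t: 1.23
tcp_pos: [0.4072, 0.1704, 0.1128]
eef_rot: [-179.6, -0.1, 99.2]
wrist_force: [0.2, 0.4, 0.3]
grip_width: 0.0852
[0.40762424 0.17071283 0.11385106] [-1.79716173e+02 -8.70025428e-02  9.92053511e+01]
3292 (array([405.8, 173.1]), array([16.9, 55.9]), 8.97) 0.056398679829551095
4886 (array([374.7, 178.7]), array([121.1, 310.7]), 38.07)
```

View pics/w1.png

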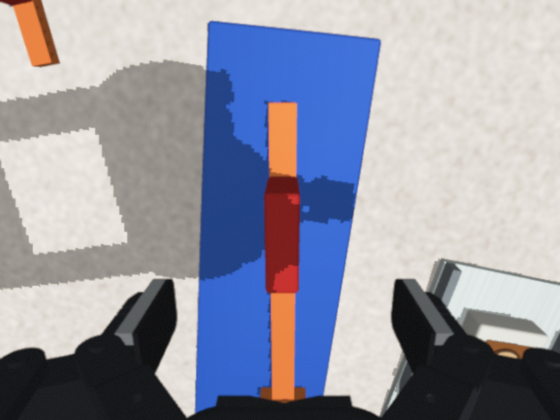

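The wrist view shows the grip block (282,235) midway between the open fingers and aligned with them. Descending and gripping.

```bash
python3 -m crank '[0,0,0,0,0,0.035,0.085,0,0,0,0,0,0.028,0.085,0,0,0,0,0,0.01,0.085,0,0,0,0,0,0,0.085]' && python3 -c "
from plant import *;o=observe();print(o['tcp_pos'],o['eef_rot'],o['wrist_force'])"
```

```text
t: 1.78
tcp_pos: [0.4106, 0.1726, 0.0449]
eef_rot: [179.7, -0.2, 99.2]
wrist_force: [0.1, 0.3, 0.3]
grip_width: 0.0848
[0.41058972 0.17260174 0.04487602] [179.74357913  -0.19426936  99.20763163] [0.08366299 0.27709229 0.31725278]
```

```bash
python3 -m crank '[0,0,0,0,0,0.005,0.085,0,0,0,0,0,0,0.0,0,0,0,0,0,0,0,0,0,0,0,0,0,0,0,0,0,0,0,0,0,0,0,0,0,0,0,0,0,0,0,0,0,0,0]' 80 && python3 -c "
from plant import *;o=observe();print(o['tcp_pos'],o['eef_rot'],o['wrist_force'],o['grip_width'])"
```

```text
t: 2.65
tcp_pos: [0.4126, 0.1734, 0.0432]
eef_rot: [179.4, -0.3, 99.2]
wrist_force: [0.5, 0.1, -0.5]
grip_width: 0.0174
[0.41261562 0.17339203 0.04319237] [179.41402853  -0.25170057  99.20626009] [ 0.52550678  0.09389265 -0.46032015] 0.01735830255248555
```

```bash
python3 - <<'E'
from h import *
g=load("pics/scene0.npz")
print(plane(g,[(425,255),(447,268),(470,258),(392,300),(374,205),(415,215),(440,222)],0.02).round(3))
P=cloud(g);q=P[170:275,420:485].reshape(-1,3);q=q[(q[:,2]>.02)&(q[:,0]>.3)];print(q.min(0),q.max(0)); q=q[q[:,2]>.09];print(np.percentile(q,[1,99],axis=0))
E
python3 -m crank '[0,0,0,0,0,-0.03,0,0,0,0,0,0,-0.03,0,0,0,0,0,0,0,0]'
```

```text
[[0.58  0.468 0.02 ]
 [0.614 0.508 0.02 ]
 [0.577 0.565 0.02 ]
 [0.715 0.382 0.02 ]
 [0.413 0.371 0.02 ]
 [0.441 0.469 0.02 ]
 [0.46  0.525 0.02 ]]
[0.32697456 0.45484393 0.02010242] [0.63797365 0.63797828 0.20255154]
[[0.348579   0.46499172 0.09107548]
 [0.6250592  0.61392817 0.19488362]]
t: 3.02
tcp_pos: [0.4112, 0.1727, 0.1033]
eef_rot: [179.6, -0.2, 99.2]
wrist_force: [0.9, -0.1, -1.7]
grip_width: 0.0173
```

```bash
python3 -m crank '[0,0,0.11,0,0,0,0, 0,0,0.11,0,0,0,0, 0,0,0,0.036,0.041,0,0, 0,0,0,0.036,0.041,0,0, 0,0,0,0.036,0.041,0,0, 0,0,0,0.036,0.041,0,0, 0,0,0,0,0,0,0]'; python3 - <<'E'
from plant import *
from h import *
for n in ("scene","side"):
    g=get_image(n); np.savez(f"pics/{n}1.npz",**g); P=cloud(g)
    m=mask(g,(0,150,60),(14,255,255),(190,150,420,330)); p=P[m]; p=p[(p[:,2]>.045)&(p[:,2]<.085)]; p=p[p[:,0]>.5]
    if len(p)>20:
        l=cv2.fitLine((p[:,:2]*1000).astype(np.float32),cv2.DIST_HUBER,0,.01,.01).ravel()
        f=p[p[:,1]<p[:,1].min()+.02]
        print(n,len(p),np.degrees(np.arctan2(l[1],l[0])),"tip",np.sort(p[:,1])[:5],rect(f),np.percentile(p[:,2],[10,50,90]))
o=observe();print(o['tcp_pos'],o['eef_rot'],o['wrist_force'])
cv2.imwrite("pics/side1.png",g["image"][:,:,::-1])
E
```

```text
t: 3.9
tcp_pos: [0.5835, 0.3068, 0.0862]
eef_rot: [-179.3, 0.2, 86.1]
wrist_force: [-1.3, 0.2, -1.9]
grip_width: 0.0172
scene 920 86.194275 tip [-0.00239206 -0.00203532 -0.00203449 -0.00186913 -0.00137869] (array([745.5,   1.5]), array([ 5.1, 24.3]), 77.96) [0.05167016 0.05853286 0.06621902]
side 504 85.366486 tip [0.14561171 0.145705   0.14581882 0.14603245 0.14603501] (array([572.7, 155.9]), array([19.6, 34.7]), 87.22) [0.05523848 0.06132454 0.0651308 ]
[0.58213305 0.30533848 0.08851503] [-1.79404079e+02  1.77335630e-01  8.60566566e+01] [ 0.10995487 -0.53009517 -1.99504859]
```

View pics/side1.png

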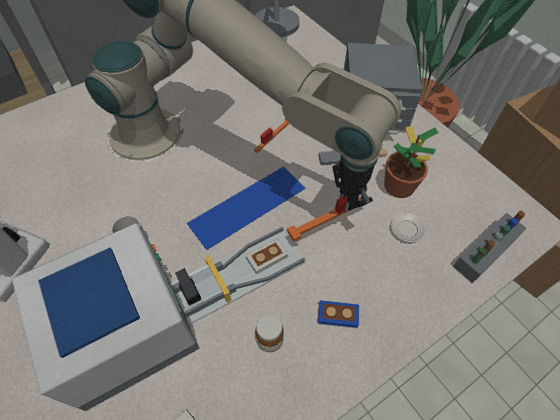

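The stick is held level, with its tip at (293,232) in the side view. That puts it over the start of the lane, about 20 mm behind the cassette. Small tilt and yaw trim, then lower.

```bash
python3 -m crank '[0,-0.02,-0.014,0,0,0,0, 0,0,0,0,0,0.02,0, 0,0,0,0,0,0.010,0, 0,0,0,0,0,0,0]'; python3 -c "
from plant import *;o=observe();print(o['tcp_pos'],o['eef_rot'],o['wrist_force'])"
```

```text
t: 4.5
tcp_pos: [0.5799, 0.3029, 0.0574]
eef_rot: [-179.4, 1.4, 86.9]
wrist_force: [0.9, -0.0, -1.3]
grip_width: 0.0174
[0.57985322 0.30285706 0.05735231] [-179.40523805    1.39479068   86.87958229] [ 0.9378632  -0.00480187 -1.3467823 ]
```

```bash
python3 -m crank '[-0.02,0.029,0,0,0,0,0, 0,0,0,0,0.003,0.005,0, 0,0,0,0,0,0,0]'; python3 - <<'E'
from plant import *
from h import *
g=get_image("side"); np.savez("pics/side2.npz",**g); P=cloud(g)
o=observe();print(o['tcp_pos'],o['eef_rot'],o['wrist_force'])
m=mask(g,(3,130,60),(16,255,255),(270,195,350,260)); p=P[m]; p=p[p[:,0]>.5]
for y in np.arange(.14,.27,.015):
    s=p[(p[:,1]>y)&(p[:,1]<y+.015)]
    if len(s)>5: t=s[s[:,2]>np.percentile(s[:,2],60)-.003]; print(y.round(3),len(s),"x",t[:,0].min().round(4),t[:,0].max().round(4),"ztop",np.median(t[:,2]).round(4))
print("tip",np.sort(p[:,1])[:6])
E
```

```text
t: 4.88
tcp_pos: [0.5832, 0.3025, 0.0527]
eef_rot: [179.4, -0.3, 86.9]
wrist_force: [-1.1, 0.6, -1.7]
grip_width: 0.0171
[0.58329838 0.30266692 0.05305963] [179.36789059  -0.31110518  86.86662942] [ 0.0370637  -0.18919721 -1.45569527]
0.14 81 x 0.5592 0.5935 ztop 0.0279
0.155 58 x 0.5603 0.5937 ztop 0.0277
0.17 41 x 0.5693 0.5852 ztop 0.0255
0.185 41 x 0.5707 0.5873 ztop 0.0261
0.2 39 x 0.5725 0.5873 ztop 0.0263
0.215 40 x 0.573 0.5879 ztop 0.0265
0.23 43 x 0.5733 0.5893 ztop 0.0263
0.245 41 x 0.5727 0.5907 ztop 0.0256
0.26 39 x 0.5757 0.5925 ztop 0.0259
tip [0.07992252 0.08156987 0.0817462  0.0833235  0.08400509 0.08461282]
```

```bash
python3 -m crank '[0,0,0,0,0,0.003,0, 0,0,0,0,0,0.0015,0, 0,0,0,-0.005,0,0,0, 0,0,0,-0.005,0,0,0, 0,0,0,-0.005,0,0,0, 0,0,0,-0.005,0,0,0, 0,0,0,-0.005,0,0,0, 0,0,0,-0.005,0,0,0]'
```

```text
t: 5.92
tcp_pos: [0.5819, 0.2712, 0.0486]
eef_rot: [179.3, -0.3, 86.9]
wrist_force: [-0.4, 0.8, -2.1]
grip_width: 0.017
```

```bash
python3 -m crank '[0,0,0,-0.008,0,0,0, 0,0,0,-0.008,0,0,0, 0,0,0,-0.008,0,0,0, 0,0,0,-0.008,0,0,0, 0,0,0,-0.008,0,0,0, 0,0,0,-0.008,0,0,0, 0,0,0,-0.008,0,0,0, 0,0,0,-0.004,0,0,0]'; python3 - <<'E'
from plant import *
from h import *
g=get_image("side"); np.savez("pics/side3.npz",**g)
cv2.imwrite("pics/side3.png",cv2.resize(g["image"][180:330,150:350,::-1],None,fx=4,fy=4))
o=observe();print(o['tcp_pos'],o['eef_rot'],o['wrist_force'])
E
```

```text
t: 6.92
tcp_pos: [0.5785, 0.2068, 0.0486]
eef_rot: [179.3, -0.4, 86.9]
wrist_force: [-0.2, 1.4, -1.7]
grip_width: 0.0173
[0.57852245 0.2064391  0.04851925] [179.31108943  -0.33684353  86.84987165] [ 0.59242241  0.55976393 -0.97837692]
```

View pics/side3.png

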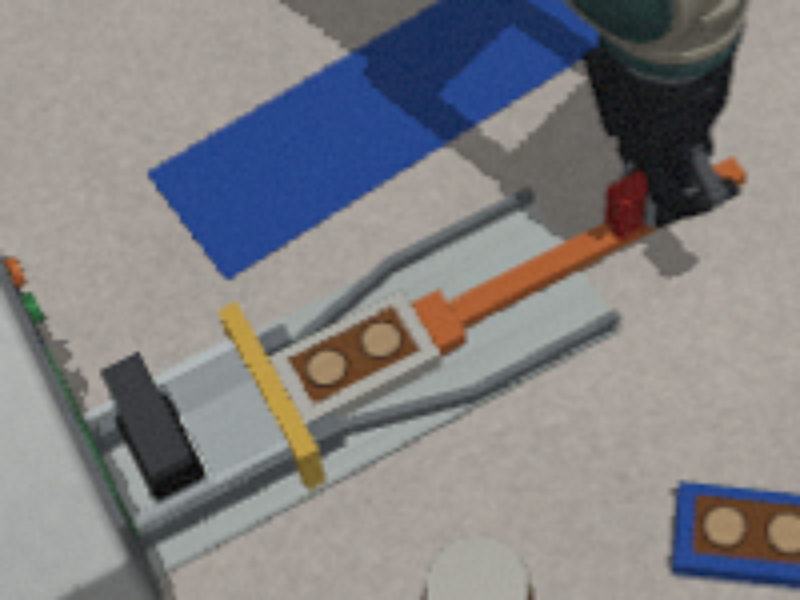

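The crop shows the cassette (350,360) square in the funnel's neck with its nose just at the yellow portal, and the shoe centred behind it at (440,320). Pushing up to the bar.

```bash
python3 -m crank '[0,0,0,-0.008,0,0,0, 0,0,0,-0.008,0,0,0, 0,0,0,-0.008,0,0,0, 0,0,0,-0.008,0,0,0, 0,0,0,-0.008,0,0,0, 0,0,0,-0.008,0,0,0, 0,0,0,-0.008,0,0,0, 0,0,0,-0.004,0,0,0]'; cat > chk.py <<'E'
# exit nonzero (stop the chain) when the push force along the lane exceeds argv[1] N
import sys
from plant import observe
o=observe(); f=o['wrist_force']; p=f[0]*.059+f[1]*.998
print("y %.4f x %.4f z %.4f push %.1f fz %.1f"%(o['tcp_pos'][1],o['tcp_pos'][0],o['tcp_pos'][2],p,f[2]))
sys.exit(p>float(sys.argv[1]))
E
python3 chk.py 9
```

```text
t: 7.98
tcp_pos: [0.5751, 0.1426, 0.0484]
eef_rot: [179.3, -0.4, 86.9]
wrist_force: [-0.5, 0.5, -0.0]
grip_width: 0.0168
y 0.1426 x 0.5751 z 0.0484 push 0.5 fz -0.0False
```

```bash
python3 -m crank '[0,0,0,-0.004,0,0,0, 0,0,0,-0.004,0,0,0]'; python3 -m crank '[0,0,0,-0.004,0,0,0, 0,0,0,-0.004,0,0,0]';python3 -m crank '[0,0,0,-0.004,0,0,0, 0,0,0,-0.004,0,0,0]';python3 -m crank '[0,0,0,-0.004,0,0,0, 0,0,0,-0.004,0,0,0]'
```

```text
t: 8.22
tcp_pos: [0.5751, 0.1367, 0.0492]
eef_rot: [179.2, -0.7, 86.9]
wrist_force: [-0.0, 13.1, 1.4]
grip_width: 0.0167
t: 8.48
tcp_pos: [0.575, 0.1333, 0.0506]
eef_rot: [179.1, -1.2, 87.0]
wrist_force: [-0.4, 9.4, 0.7]
grip_width: 0.0169
t: 8.72
tcp_pos: [0.5748, 0.1292, 0.0517]
eef_rot: [179.0, -1.6, 87.1]
wrist_force: [-0.0, 8.1, 1.3]
grip_width: 0.0172
t: 8.98
tcp_pos: [0.5747, 0.1244, 0.0527]
eef_rot: [178.9, -1.9, 87.2]
wrist_force: [-0.6, 7.9, 1.4]
grip_width: 0.0173
```

```bash
python3 -m crank '[0,-0.028,0,0,0,0.003,0, 0,0,0,0,0,0,0]'; python3 chk.py 9; python3 -m crank '[0.01,-0.005,0,-0.004,0,0.001,0, 0,-0.004,0,-0.004,0,0.0006,0, 0,-0.004,0,-0.004,0,0.0006,0]'; python3 chk.py 9
```

```text
t: 9.22
tcp_pos: [0.5745, 0.125, 0.0494]
eef_rot: [178.9, -0.3, 87.2]
wrist_force: [-0.0, 1.7, -1.5]
grip_width: 0.0169
y 0.1250 x 0.5745 z 0.0494 push 1.7 fz -1.5
t: 9.6
tcp_pos: [0.5744, 0.1163, 0.0482]
eef_rot: [179.4, 0.1, 87.3]
wrist_force: [-1.2, 7.2, 0.3]
grip_width: 0.0171
y 0.1163 x 0.5744 z 0.0482 push 7.1 fz 0.3False
False
```

```bash
sed -i 's/sys.exit(p>/sys.exit(int(p>/; s/argv\[1\]))$/argv[1])))/' chk.py; C="python3 -m crank"; 
python3 -m crank '[0,-0.003,0.01,-0.003,0,0.0005,0, 0,-0.004,0,-0.003,0,0.0005,0]' >/dev/null; python3 chk.py 10 && python3 -m crank '[0,-0.003,0,-0.003,0,0.0005,0, 0,-0.003,0,-0.003,0,0.0005,0]' >/dev/null && python3 chk.py 10 && python3 -m crank '[0,-0.003,0,-0.003,0,0.0005,0, 0,-0.003,0,-0.003,0,0.0005,0]' >/dev/null && python3 chk.py 10 && python3 -m crank '[0,-0.003,0,-0.003,0,0.0005,0, 0,-0.003,0,-0.003,0,0.0005,0]'
```

```text
y 0.1124 x 0.5750 z 0.0482 push 6.9 fz -0.1
y 0.1086 x 0.5750 z 0.0477 push 7.2 fz -1.1
y 0.1048 x 0.5750 z 0.0474 push 6.7 fz 0.0
t: 10.6
tcp_pos: [0.575, 0.101, 0.0472]
eef_rot: [179.2, 0.4, 87.0]
wrist_force: [0.0, 7.4, 0.8]
grip_width: 0.0168
```

```bash
r(){ "$@" >/dev/null; }
r python3 -m crank '[0,-0.001,0,-0.0025,0,0.0002,0]'; python3 chk.py 9.5 && r python3 -m crank '[0,-0.001,0,-0.0025,0,0.0002,0]' && python3 chk.py 9.5 && r python3 -m crank '[0,-0.001,0,-0.0025,0,0.0002,0]' && python3 chk.py 9.5 && r python3 -m crank '[0,-0.001,0,-0.0025,0,0.0002,0]' && python3 chk.py 9.5 && r python3 -m crank '[0,-0.001,0,-0.0025,0,0.0002,0]' && python3 chk.py 9.5 && r python3 -m crank '[0,-0.001,0,-0.0025,0,0.0002,0]' && python3 chk.py 9.5 && r python3 -m crank '[0,-0.001,0,-0.0025,0,0.0002,0]' && python3 chk.py 9.5 && r python3 -m crank '[0,-0.001,0,-0.0025,0,0.0002,0]' && python3 chk.py 9.5; python3 -c "
from plant import *;print(observe()['eef_rot'])"
```

```text
y 0.0996 x 0.5750 z 0.0473 push 7.7 fz 0.6
y 0.0982 x 0.5750 z 0.0476 push 7.3 fz 0.9
y 0.0969 x 0.5750 z 0.0478 push 7.8 fz 1.4
y 0.0955 x 0.5750 z 0.0480 push 8.4 fz 1.2
y 0.0943 x 0.5749 z 0.0482 push 8.4 fz 0.2
y 0.0932 x 0.5748 z 0.0484 push 9.2 fz 2.1
y 0.0920 x 0.5747 z 0.0487 push 9.1 fz 0.9
y 0.0910 x 0.5746 z 0.0490 push 8.6 fz 1.7
[179.12624142  -0.3700031   87.17595979]
```

```bash
r(){ "$@" >/dev/null; }
r python3 -m crank '[0,-0.001,0.002,-0.0025,-0.0003,0.0005,0]'; python3 chk.py 10.5 && r python3 -m crank '[0,-0.001,0.002,-0.0025,-0.0003,0.0005,0]' && python3 chk.py 10.5 && r python3 -m crank '[0,-0.001,0.002,-0.0025,-0.0003,0.0005,0]' && python3 chk.py 10.5 && r python3 -m crank '[0,-0.001,0,-0.0025,-0.0003,0.0004,0]' && python3 chk.py 10.5 && r python3 -m crank '[0,-0.001,0,-0.0025,-0.0003,0.0004,0]' && python3 chk.py 10.5 && r python3 -m crank '[0,-0.001,0,-0.0025,-0.0003,0.0004,0]' && python3 chk.py 10.5 && r python3 -m crank '[0,-0.001,0,-0.0025,-0.0003,0.0004,0]' && python3 chk.py 10.5 && r python3 -m crank '[0,-0.001,0,-0.0025,-0.0003,0.0004,0]' && python3 chk.py 10.5; python3 -c "
from plant import *;print(observe()['eef_rot'])"
```

```text
y 0.0899 x 0.5745 z 0.0491 push 8.4 fz 1.6
y 0.0887 x 0.5744 z 0.0493 push 8.2 fz 2.0
y 0.0875 x 0.5745 z 0.0496 push 9.5 fz 1.4
y 0.0864 x 0.5744 z 0.0499 push 9.3 fz 1.1
y 0.0853 x 0.5743 z 0.0501 push 9.2 fz 1.4
y 0.0841 x 0.5741 z 0.0503 push 8.9 fz 0.9
y 0.0830 x 0.5739 z 0.0505 push 9.4 fz 0.9
y 0.0819 x 0.5737 z 0.0508 push 9.4 fz 2.4
[178.73405314  -1.13112236  87.17590247]
```

```bash
r(){ "$@" >/dev/null; }
r python3 -m crank '[0.008,-0.016,0.003,-0.001,0,0.001,0]'; python3 chk.py 10.5 && r python3 -m crank '[0,-0.003,0,-0.0025,-0.0003,0.0004,0]' && python3 chk.py 10.5 && r python3 -m crank '[0,-0.003,0.00,-0.0025,-0.0003,0.0004,0]' && python3 chk.py 10.5 && r python3 -m crank '[0,-0.003,0,-0.0025,-0.0003,0.0004,0]' && python3 chk.py 10.5 && r python3 -m crank '[0,-0.003,0,-0.0025,-0.0003,0.0004,0]' && python3 chk.py 10.5 && r python3 -m crank '[0,-0.003,0,-0.0025,-0.0003,0.0004,0]' && python3 chk.py 10.5 && r python3 -m crank '[0,-0.003,0,-0.0025,-0.0003,0.0004,0]' && python3 chk.py 10.5 && r python3 -m crank '[0,-0.003,0,-0.0025,-0.0003,0.0004,0]' && python3 chk.py 10.5; python3 -c "
from plant import *;print(observe()['eef_rot'])"
```

```text
y 0.0817 x 0.5738 z 0.0501 push 5.0 fz -3.8
y 0.0803 x 0.5735 z 0.0495 push 6.4 fz -1.2
y 0.0789 x 0.5731 z 0.0492 push 6.6 fz -0.7
y 0.0774 x 0.5729 z 0.0490 push 7.1 fz -0.3
y 0.0760 x 0.5727 z 0.0488 push 7.9 fz -1.2
y 0.0745 x 0.5725 z 0.0487 push 6.9 fz -0.4
y 0.0731 x 0.5722 z 0.0486 push 7.3 fz -0.2
y 0.0717 x 0.5720 z 0.0485 push 7.5 fz 0.1
[ 1.79047224e+02 -7.13936550e-03  8.72757304e+01]
```

```bash
r(){ "$@" >/dev/null; }
r python3 -m crank '[0,-0.003,0.002,-0.0025,-0.0002,0.0004,0]'; python3 chk.py 9.5 && r python3 -m crank '[0,-0.003,0.002,-0.0025,-0.0002,0.0004,0]' && python3 chk.py 9.5 && r python3 -m crank '[0,-0.003,0.00,-0.0025,-0.0002,0.0004,0]' && python3 chk.py 9.5 && r python3 -m crank '[0,-0.003,0,-0.0025,-0.0002,0.0004,0]' && python3 chk.py 9.5 && r python3 -m crank '[0,-0.003,0,-0.0025,-0.0002,0.0004,0]' && python3 chk.py 9.5 && r python3 -m crank '[0,-0.003,0,-0.0025,-0.0002,0.0004,0]' && python3 chk.py 9.5 && r python3 -m crank '[0,-0.003,0,-0.0025,-0.0002,0.0004,0]' && python3 chk.py 9.5 && r python3 -m crank '[0,-0.003,0,-0.0025,-0.0002,0.0004,0]' && python3 chk.py 9.5; python3 -c "
from plant import *;print(observe()['eef_rot'])"
```

```text
y 0.0703 x 0.5720 z 0.0484 push 6.8 fz -0.3
y 0.0694 x 0.5721 z 0.0485 push 11.4 fz 0.3
[1.78940809e+02 2.71720801e-03 8.71365286e+01]
```

Force stepped from 6.8 to 11.4 N within 1 mm, so the stop is found. Holding there briefly.

```bash
r(){ "$@" >/dev/null; }
r python3 -m crank '[0,-0.002,0,-0.002,0,0.0003,0]'; python3 chk.py 13 && r python3 -m crank '[0,-0.002,0,-0.002,0,0.0003,0]' && python3 chk.py 13 && r python3 -m crank '[0,-0.002,0,-0.002,0,0.0003,0]' && python3 chk.py 13&& r python3 -m crank '[0,-0.002,0,-0.002,0,0.0003,0]' && python3 chk.py 13
```

```text
y 0.0693 x 0.5722 z 0.0487 push 11.0 fz 1.1
y 0.0693 x 0.5722 z 0.0488 push 11.5 fz 1.0
y 0.0693 x 0.5722 z 0.0490 push 11.2 fz 1.6
y 0.0692 x 0.5721 z 0.0492 push 11.6 fz 1.7
```

```bash
r(){ "$@" >/dev/null; }
r python3 -m crank '[0,-0.002,0,-0.0025,0,0.0003,0]'; python3 chk.py 14 && r python3 -m crank '[0,-0.002,0,-0.0025,0,0.0003,0]' && python3 chk.py 14 && r python3 -m crank '[0,-0.002,0,-0.0024,0,0.0003,0]' && python3 chk.py 14; python3 -c "
from plant import *;print(observe()['eef_rot'])"
```

```text
y 0.0689 x 0.5721 z 0.0494 push 13.6 fz 2.7
y 0.0689 x 0.5722 z 0.0498 push 13.3 fz 2.5
y 0.0688 x 0.5721 z 0.0502 push 12.5 fz 2.3
[178.8572454   -0.83417696  87.46736457]
```

```bash
python3 -m crank '[0,0,0,0.001,0,0,0, 0,-0.01,0,0.004,0,0,0, 0,0,0,0.008,0,0,0, 0,0,0,0.012,0,0,0,0,0,0,0.015,0,0,0,0,0,0,0.015,0,0,0,0,0,0,0.015,0,0,0,0,0,0,0.015,0,0,0]'; python3 chk.py 9
```

```text
t: 15.72
tcp_pos: [0.5759, 0.1582, 0.05]
eef_rot: [178.9, -0.1, 87.4]
wrist_force: [-0.5, 0.3, -1.2]
grip_width: 0.017
y 0.1582 x 0.5759 z 0.0500 push 0.3 fz -1.2
```

```bash
python3 -m crank '[0,0,0,0,0,-0.03,0, 0,0,0,0,0,-0.03,0, 0,0,-0.103,0,0,0,0, 0,0,-0.103,0,0,0,0, 0,0,0,0.010,-0.041,0,0, 0,0,0,0.010,-0.041,0,0, 0,0,0,0.010,-0.041,0,0, 0,0,0,0.010,-0.041,0,0]'; python3 -m crank '[0,0,0,0,0,0,0]'
```

```text
t: 16.73
tcp_pos: [0.4033, 0.1763, 0.1082]
eef_rot: [178.9, 0.1, 99.7]
wrist_force: [0.1, 0.3, -0.7]
grip_width: 0.017
t: 16.85
tcp_pos: [0.4011, 0.1769, 0.1078]
eef_rot: [178.9, 0.1, 99.8]
wrist_force: [-0.1, -0.6, -0.6]
grip_width: 0.017
```

```bash
python3 -m crank '[0.009,0.006,0.008,-0.007,0.006,0,0, 0,0,0,0,0,0.025,0, 0,0,0,0,0,0.02,0, 0,0,0,0,0,0.007,0,0,0,0,0,0,0,0]'; python3 - <<'E'
from plant import *
from h import *
for n in("scene","side"):
    g=get_image(n); np.savez(f"pics/{n}4.npz",**g); P=cloud(g)
    m=mask(g,(3,130,60),(16,255,255),(190,150,350,260)); p=P[m]; p=p[(p[:,0]<.46)&(p[:,2]<.04)]
    for y in (.02,.05,.08,.11,.14,.17,.20,.22):
        s=p[abs(p[:,1]-y)<.01]
        if len(s)>5: print(n,y,len(s),"x",np.median(s[:,0]).round(4),"ztop",np.percentile(s[:,2],75).round(4))
    # cassette visible part in the tunnel
o=observe();print(o['tcp_pos'],o['eef_rot'],o['wrist_force'])
E
```

```text
t: 17.48
tcp_pos: [0.4154, 0.171, 0.0571]
eef_rot: [179.2, -0.3, 99.2]
wrist_force: [0.4, -0.7, -1.8]
grip_width: 0.0173
scene 0.02 66 x 0.4451 ztop 0.0314
scene 0.05 49 x 0.4406 ztop 0.0287
scene 0.08 51 x 0.4357 ztop 0.0293
scene 0.11 55 x 0.4301 ztop 0.0296
scene 0.14 50 x 0.4264 ztop 0.0299
scene 0.17 36 x 0.4239 ztop 0.0291
scene 0.2 50 x 0.4185 ztop 0.0302
scene 0.22 58 x 0.4146 ztop 0.0298
side 0.02 98 x 0.4425 ztop 0.033
side 0.05 54 x 0.4396 ztop 0.0305
side 0.08 55 x 0.4343 ztop 0.0317
side 0.11 51 x 0.4292 ztop 0.0311
side 0.14 47 x 0.4265 ztop 0.0308
side 0.17 8 x 0.4265 ztop 0.0278
side 0.2 12 x 0.4214 ztop 0.0301
side 0.22 14 x 0.4174 ztop 0.0291
[0.41553227 0.17125163 0.05781145] [179.08443034  -0.34105857  99.20733978] [ 0.71824879  0.09269561 -0.891574  ]
```

```bash
python3 -m crank '[0,0,0,0,-0.013,0,0, 0,0,0,0,0,0.008,0,0,0,0,0,0,0.003,0]'; python3 -m crank '[0,0,0,0,0,0.0015,0]';python3 -m crank '[0,0,0,0,0,0.0015,0]'
```

```text
t: 17.95
tcp_pos: [0.4027, 0.1694, 0.0475]
eef_rot: [178.9, -0.4, 99.2]
wrist_force: [0.2, 1.0, -1.6]
grip_width: 0.0168
t: 18.08
tcp_pos: [0.4027, 0.1694, 0.0458]
eef_rot: [178.9, -0.4, 99.2]
wrist_force: [0.3, 0.3, -0.6]
grip_width: 0.0169
t: 18.2
tcp_pos: [0.4028, 0.1695, 0.0442]
eef_rot: [178.9, -0.4, 99.2]
wrist_force: [-0.5, 0.4, -1.4]
grip_width: 0.0169
```

```bash
python3 -m crank '[0,0,0,0,0,0.001,0]';python3 -m crank '[0,0,0,0,0,0.001,0]'; python3 -m crank '[0,0,0,0,0,0.001,0]'
```

```text
t: 18.32
tcp_pos: [0.4029, 0.1696, 0.0432]
eef_rot: [178.9, -0.4, 99.2]
wrist_force: [-0.2, 0.9, 1.2]
grip_width: 0.017
t: 18.45
tcp_pos: [0.403, 0.1696, 0.0432]
eef_rot: [178.9, -0.4, 99.2]
wrist_force: [-7.7, -1.8, 15.3]
grip_width: 0.0173
t: 18.58
tcp_pos: [0.4031, 0.1696, 0.0432]
eef_rot: [179.0, -0.3, 99.2]
wrist_force: [-6.2, -1.5, 10.6]
grip_width: 0.0168
```

Resting on the mat, so open and retreat upward.

```bash
python3 -m crank '[0,0,0,0,0,-0.0003,0.05,0,0,0,0,0,0,0.085,0,0,0,0,0,0,0.085,0,0,0,0,0,0,0.085]' 20; python3 -m crank '[0,0,0,0,0,-0.02,0.085,0,0,0,0,0,-0.03,0.085,0,0,0,0,0,-0.04,0.085,0,0,0,0,0,-0.04,0.085,0,0,0,0,-0.03,-0.04,0.085,0,0,0,0,0,0,0.085]'; python3 - <<'E'
from plant import *
from h import *
for n in("scene","side"):
    g=get_image(n); np.savez(f"pics/{n}5.npz",**g); P=cloud(g)
    m=mask(g,(3,130,60),(16,255,255),(190,150,350,260)); p=P[m]; p=p[(p[:,0]<.46)&(p[:,2]<.04)]
    print(n,"y range",np.sort(p[:,1])[[3,-4]])
    for y in (.02,.05,.08,.11,.14,.20,.22):
        s=p[abs(p[:,1]-y)<.01]
        if len(s)>5: print(y,len(s),"x",np.median(s[:,0]).round(4),"ztop",np.percentile(s[:,2],75).round(4))
    m=mask(g,(105,120,40),(130,255,255),(180,150,350,255)); p=P[m]; p=p[(p[:,2]<.012)&(p[:,0]<.5)]; print("mat",rect(p))
    b=g["image"][190:270,130:290,::-1] if n=="scene" else g["image"][150:330,150:390,::-1]
    cv2.imwrite(f"pics/{n}5.png",cv2.resize(b,None,fx=3.3,fy=3.3))
o=observe();print(o['tcp_pos'],o['wrist_force'],o['t'])
a=cv2.imread("pics/scene5.png");b=cv2.imread("pics/side5.png")
h=[cv2.resize(i,(400,int(i.shape[0]*400/i.shape[1]))) for i in (a,b)]
H=max(i.shape[0] for i in h); cv2.imwrite("pics/both5.png",np.hstack([cv2.copyMakeBorder(i,0,H-i.shape[0],0,0,0) for i in h]))
E
```

```text
t: 19.08
tcp_pos: [0.4036, 0.1697, 0.0439]
eef_rot: [178.9, -0.3, 99.2]
wrist_force: [0.2, 0.9, 0.1]
grip_width: 0.0847
t: 19.82
tcp_pos: [0.3697, 0.163, 0.2179]
eef_rot: [179.0, -0.3, 99.2]
wrist_force: [0.1, 0.2, -0.2]
grip_width: 0.0851
scene y range [0.01435868 0.3150392 ]
0.02 69 x 0.4349 ztop 0.0176
0.05 54 x 0.4279 ztop 0.0156
0.08 47 x 0.4233 ztop 0.0161
0.11 46 x 0.4176 ztop 0.0154
0.14 42 x 0.4147 ztop 0.0155
0.2 46 x 0.4058 ztop 0.0157
0.22 53 x 0.4006 ztop 0.0156
mat (array([406.6, 122.6]), array([ 98.8, 315. ]), 3.1)
side y range [0.01167344 0.24600289]
0.02 99 x 0.4312 ztop 0.019
0.05 49 x 0.4275 ztop 0.0167
0.08 53 x 0.4227 ztop 0.0172
0.11 46 x 0.4161 ztop 0.0164
0.14 41 x 0.4137 ztop 0.0181
0.2 26 x 0.408 ztop 0.0205
0.22 45 x 0.4005 ztop 0.0169
mat (array([406.8, 121.5]), array([100.7, 316.8]), 3.61)
[0.36936795 0.162635   0.21432501] [-0.18642404  0.16152585  0.70387202] 19.925
```

View pics/both5.png

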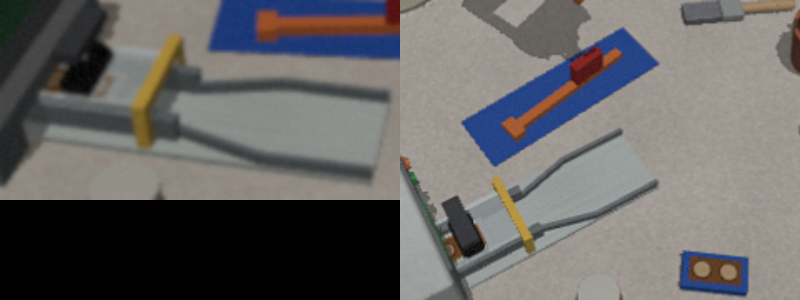

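The last picture shows the stick flat on the mat (left panel 320,25; right panel 560,90). The cassette sits under the black bar in the throat (right panel 460,245), and the robot is clear.

```bash
python3 -c "
from plant import *;print(hand_in())"
```

```text
the job is handed in; nothing more can be done
None
```

I pushed the cassette up against the reader's stop with the stick, laid the stick back on the mat, and handed in at about 20 s of the allowed 69 s. `hand_in()` gave no verdict.

- **Feeling for the stop:** I advanced about 1.2 mm at a time against a drag of about 7 N. The push then jumped from 6.8 to 11.4 N within 1 mm. I held it stationary at 11–13.6 N for about 0.9 s, so roughly 4–6 N bore on the stop, well under the 15 N limit.
- **Stick:** it lies flat and level on the mat, with its origin about 10 mm across and 5 mm along from the mat's centre. The gripper is open and clear, with wrist force near zero.
- **Cassette:** the last pictures show it under the hold-down bar in the throat, where I left it. The force it still puts on the stop cannot be measured from outside, so that rests on the drag holding it. I also saw no sign that the robot touched it.
- **Bystanders:** I did not measure them again at the end. The arm's path stayed well away from all of them.
- **Disagreements:** the arm sagged under load while pushing, up to 2° of tilt and 4 mm of height, and I corrected it on the way. At one point the drag read about 9 N instead of 7 because the stick's tip was rubbing the lane floor. It dropped back once I re-levelled the stick. Pressing the stick onto the mat briefly reached about 15 N.

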